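# Hook up the drop guard of the wide lead-strip cutter

### The job

Two small bench cutters for lead strip stand on the stained-glass table, both with their drop guards down. Lift the guard of the wider cutter by the black handle of its slotted bar, swing the bar over and hook its slot down into the notch of that cutter's catch plate, then let go so that the guard hangs up by itself. Leave the narrower cutter's guard down.

Things in the scene. Friction and masses are not known exactly. Their poses are not given: they have to be found in the camera images.
- wide_handle (a point): Centre of the black barrel handle (24 mm diameter, 32 mm long, level along the cutter's y) atop the wider cutter's slotted bar. The wider cutter's guard is 160 mm wide, base 200 x 220 x 30 mm; the narrower one's guard is 80 mm, else they are alike. Starts 214 to 223 mm above the table, free around and above. Frame: the bar's, z along the bar. The barrel may turn between the fingers as the bar swings.
- wide_slot (a point): Middle of the slot's roof on that bar (steel, 6 x 14 mm), 55 mm below the handle along the bar and 15 mm to its +x side. The slot opens downwards, 24 mm wide in x between the bar and a 5 mm thick tab, 16 mm deep. Hooked, this point lies on the notch floor, within 10 mm of the plate's middle. Frame: the bar's.
- wide_catch (a point): Middle of the notch floor in the wider cutter's catch plate, 217.5 mm above the table. Fixed cutter frame: x level, across the plate, the way the bar must swing; y along plate and guard; z up. The upright plate is 5 mm thick; the notch in its top edge is 30 mm wide (y), 10 mm deep. The slot roof must rise over 16 mm above this point for the tab to pass over.
- wide_guard (a joint): Height of the wider cutter's guard in m: 0 down, 0.09 at the top. It slides straight up between its posts (tops at 225 mm) and falls if let go (guard and bar about 0.5 kg). About 0.05 when hooked.
- wide_bar (a joint): Lean of the slotted bar in rad: 0 upright, positive towards the plate, limits -0.4 and 0.3; starts -0.35 to -0.2, about 0 to 0.2 when hooked. Hinged about y on the front of the guard, 155 mm below the handle, 27 mm to the -x side of the plate's middle. Stays by light friction (about 0.5 N at the handle).
- narrow_guard (a joint): Height of the narrower cutter's guard in m, 0 when down. It must stay down.

How it is judged (in metres and radians):
On the way:
1. the wider cutter's guard is lifted until its slot is above the notch (z of wide_slot in the frame of wide_catch above 0.012 m), for 0.1 s.
At the end, for the whole second after the job is handed in: The wider cutter's guard hangs up by its bar: the slot's roof rests on the notch floor (within 6 mm below to 7 mm above it, and within 14 mm of its middle across the plate), and the narrower cutter's guard is down (less than 15 mm up) (x of wide_slot in the frame of wide_catch between -0.014 and 0.014 m and z of wide_slot in the frame of wide_catch between -0.006 and 0.007 m and value of joint narrow_guard below 0.015 m); the robot touches nothing.
It fails at once if the narrower cutter's guard is lifted by more than 15 mm (value of joint narrow_guard above 0.015 m).
It also fails if it takes over 38 s, if anything falls off the work surface, if the arm or the gripper's body presses on something with over 40 N, if the wrist force passes 120 N, or if a joint passes its speed limit or range.

### The arm

A 7-joint arm with a two-finger parallel gripper is mounted at the origin on the work surface. World frame = base frame: x ahead of the robot, y to its left, z up, the work surface at z = 0. Lengths are in mm, angles in rad, forces in N, time in s.
With the tool pointing down it reaches from about 425 to 825 mm from the base axis. Payload 3.6 kg.
Tool frame: the origin (TCP) lies midway between the tips of the shut fingers; the grasp point (between the pads) lies 19 mm behind it; z points along the fingers, y is the line along which they close (so a half turn about z gives the same grasp; the last joint's range is limited). The gripper opens to 93 mm and grips with 3 to 60 N. Pads are 15 mm wide; open, the fingers measure 128 mm over their backs; the gripper's body (75 mm by 188 mm) begins 65 mm behind the grasp point.
Start: joints at [-1.359, 0.615, -0.013, 1.423, 0.008, 1.103, -0.04], TCP at [153.715, 631.53, 179.44] pointing down, gripper open.
Joint ranges: [-3.12, 3.12], [-0.3, 2.06], [-1.34, 1.32], [0.26, 2.42], [-1.36, 4.5], [0.01, 1.98], [-2.84, 2.84]. Speed limits (rad/s): [2.79, 2.79, 3.14, 3.14, 3.14, 3.14, 3.14].

### API

Orientations are given as [roll, pitch, yaw] about the fixed x, y, z axes, in that order (R = Rz(yaw) Ry(pitch) Rx(roll)).
In Python, from bench import r gives the robot as it stands. The module is installed in compiled form; this text tells all that it offers.
- The arm moves only by the tool send_rows, never from a script. Its argument "targets" is a list of rows, each a list of 4 numbers: the shift along the tool's x, y, z in m, then the turn about the tool's z in rad. In form: [[dx, dy, dz, spin], ...]. A call has 1 to 20 rows; each row is the pose to reach, as a shift and turn from the pose commanded when the call began, along the tool's axes at that moment; what a row does not reach only later rows make up. A row lasts 1/12 s, in which the tool goes at most 41.7 mm and 7.16 degrees, less where a joint would pass 70% of its speed; a pose out of reach is approached as far as the arm can. A call with a gripper value outside its range is refused whole. "hand" is the opening, from -1 (shut) to 1 (fully open), set as the call begins (left out, the last holds). The fingers move at their own pace and stop on an object; "grip_force" is the grip in N (left out, the last holds). Time passes only in rows, so rows that repeat a pose let the fingers close. It gives the time, the measured TCP pose, the force, the opening and the grip force at its end, in the units of the state.
- r.observe(): the state, without advancing time (a new reading comes with each control period).
- r.snapshot(name): name is "side" or "top"; returns a dict with "frame" (400x640x3 uint8, red, green, blue), "range_z" (400x640 float32, mm along the optical axis (not along the pixel's ray), 0 where there is no reading), "fx", "fy", "cx", "cy" (pixels), "distortion" ([k1, k2, p1, p2, k3] as OpenCV has them; the pictures are not rectified), "pose" (4x4, takes a point from camera to world coordinates). Camera axes: x right, y down, z forward; pixel columns grow to the right and rows downward; lengths in mm; the calibration is good to about 2 mm. A picture is of the moment at which its call begins.
- r.job_done(): hands the job in; it is judged then, once.
Trained networks look in a picture, given as the dict that the camera call returned (one of the last four; its "shot" number tells which), for a name from the list of things; names that differ only in an ending like _2 or _b are one class to them, and where a whole thing is asked for, a point or a joint stands for the part that bears it (a point fixed in the world has none). Each returns a list of dicts, best first, with "confidence" (0 to 1); they miss things now and then, are a little off and sometimes report something else, mostly with a low value. They report only what shows in the picture. A call takes as long as a camera call.
- r.search_frame(picture, label): "position" ([column, row] in pixels, amid what is visible of it).
- r.landmark_of(picture, label): "position" ([column, row] in pixels: a listed point, or the origin of a listed thing).
The state is a dict: "time": time; "joint_pos": joint angles; "qd": joint speeds; "tau": joint torques, N m; "position": TCP position; "tcp_rot": TCP orientation; "force": force on the tool from outside, world axes, zero at the start; "torque": the same for the moment, N m; "finger_gap": finger opening in mm; "finger_force": force on a finger pad.
Only numpy, scipy, OpenCV 4.12 (cv2) and the standard library are available. Lean on these libraries where they do the work, as an engineer would, in place of code of your own. Each camera call takes 0.05 s, during which the arm holds its last target. There are 200 camera calls.

## Working session

There is one attempt and no reset: what is moved stays moved. The work goes in short steps, Python scripts to look and compute and a tool call to move; the robot and the scene stay as the last step left them, time stands still between calls to the robot, and variables do not carry over. Pictures are saved under pics/ and viewed, at most 10 in all, crops included, and the job is handed in when it is done.

Besides the shell and the picture viewer there is one more tool, called after ">>>" as name([rows], argument=value, ...), one row to a line, values as JSON. send_rows: Moves the arm, as the interface text tells. Its arguments: {"type":"object","properties":{"targets":{"type":"array","items":{"type":"array","items":{"type":"number"}}},"hand":{"type":"number"},"grip_force":{"type":"number"}},"required":["targets"]}

```bash
mkdir -p pics; cat > h.py <<'E'
import numpy as np, cv2
from bench import r
def ray(s,px):
    K=np.array([[s['fx'],0,s['cx']],[0,s['fy'],s['cy']],[0,0,1.]])
    u=cv2.undistortPoints(np.array([[px]],float),K,np.array(s['distortion'],float))[0,0]
    return np.array([u[0],u[1],1.])
def world(s,px,z=None):
    if z is None:
        c,rw=int(round(px[0])),int(round(px[1]))
        w=s['range_z'][max(rw-2,0):rw+3,max(c-2,0):c+3]; w=w[w>0]
        z=np.median(w) if len(w) else np.nan
    P=np.array(s['pose']); return P[:3,:3]@(ray(s,px)*z)+P[:3,3]
def tri(s1,p1,s2,p2):
    A=[];B=[]
    for s,p in((s1,p1),(s2,p2)):
        P=np.array(s['pose']);d=P[:3,:3]@ray(s,p);d/=np.linalg.norm(d)
        M=np.eye(3)-np.outer(d,d);A.append(M);B.append(M@P[:3,3])
    x=np.linalg.lstsq(np.vstack(A),np.hstack(B),rcond=None)[0]
    return x,[np.linalg.norm(A[i]@x-B[i]) for i in(0,1)]
def look(names=("wide_handle","wide_slot","wide_catch"),save=None):
    S={n:r.snapshot(n) for n in("side","top")}
    D={}
    for n,s in S.items():
        if save: cv2.imwrite(f"pics/{save}_{n}.png",s['frame'][:,:,::-1])
        for l in names:
            L=r.landmark_of(s,l)
            for d in L[:3]: print(n,l,np.round(d['position'],1),round(d['confidence'],2),np.round(world(s,d['position']),1))
            if L: D[n,l]=L[0]['position']
    for l in names:
        if ("side",l) in D and ("top",l) in D:
            x,e=tri(S['side'],D['side',l],S['top'],D['top',l]);print('TRI',l,np.round(x,1),np.round(e,1))
    return S,D
E
python3 - <<'E'
from h import *
S,D=look(save='a')
for n in S: print(n,np.round(S[n]['pose'],2).tolist())
print(r.observe())
E
```

```text
side wide_handle [417.9 137.8] 0.93 [ 451.7 -186.1  222. ]
side wide_slot [399.2 152.2] 0.87 [ 482.6 -182.6  173.1]
side wide_catch [383.3 130.1] 0.84 [ 520.8 -176.7  213.6]
top wide_handle [423.  256.1] 0.86 [ 455.2 -202.2  230.3]
top wide_slot [409.8 243.2] 0.79 [ 484.2 -188.   181.3]
top wide_catch [407.1 222.4] 0.82 [ 541.  -209.5   67.3]
TRI wide_handle [ 457.7 -207.3  205.7] [2.3 2.3]
TRI wide_slot [ 485.6 -191.1  165.8] [0.7 0.7]
TRI wide_catch [ 524.1 -179.3  210.8] [1.7 1.7]
side [[-0.79, -0.44, 0.44, 209.85], [-0.62, 0.57, -0.55, 424.11], [-0.01, -0.7, -0.71, 721.23], [0.0, 0.0, 0.0, 1.0]]
top [[-0.03, -0.99, 0.16, 440.52], [-1.0, 0.03, 0.01, -6.82], [-0.02, -0.16, -0.99, 1004.33], [0.0, 0.0, 0.0, 1.0]]
{'time': 0.4, 'joint_pos': array([-1.35851531,  0.61505137, -0.01261913,  1.42360637,  0.00809857,
        1.10339274, -0.0404014 ]), 'qd': array([-1.37719775e-03, -1.99124457e-03,  3.53246541e-04, -1.01535755e-03,
        4.83689168e-04,  4.00728400e-05,  2.19108547e-04]), 'tau': array([-3.51096724e-04, -4.58254695e+01,  2.08483441e-01, -1.65745014e+01,
       -6.10390236e-02,  1.52331364e-02,  1.05754345e-04]), 'position': array([153.66953262, 631.42035509, 179.27326309]), 'tcp_rot': array([-3.14118394e+00, -3.62094515e-05,  2.90286901e+00]), 'force': array([-0.19584279,  1.16647965,  0.01417227]), 'torque': array([-0.03820629,  0.03323643, -0.02245066]), 'finger_force': 0.0, 'finger_gap': 92.98105757436214}
```

View pics/a_side.png

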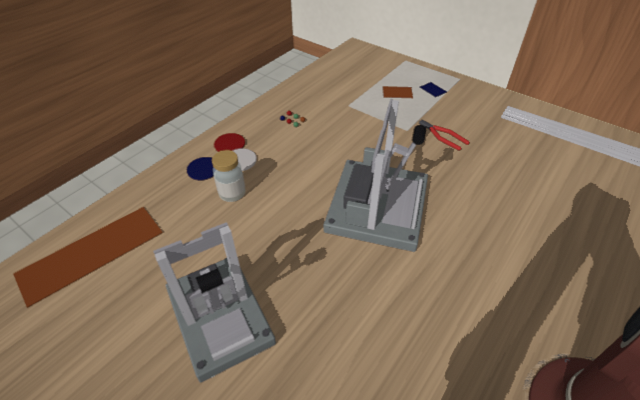

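View pics/a_top.png

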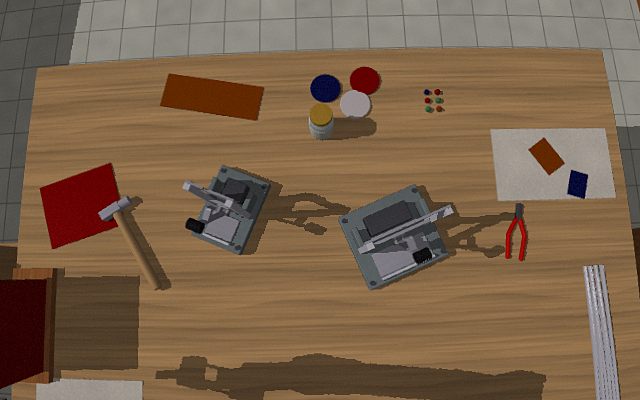

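The side view shows the wide cutter around (380,190) with its handle at (419,134); the narrow one is at bottom left (215,300). In the top view the wide cutter's handle is at (423,256), its crossbar runs from (360,250) to (452,210), and the narrow cutter is at left (230,210). Next I'll segment the black handle and the crossbar with depth.

```bash
cat > seg.py <<'E'
from h import *
def cloud(s,mask):
    ys,xs=np.nonzero(mask&(s['range_z']>0)); 
    return np.array([world(s,(x,y),float(s['range_z'][y,x])) for x,y in zip(xs,ys)])
def handle(s,c,w=22):
    f=s['frame'].astype(int).max(2); m=np.zeros(f.shape,bool)
    x,y=map(int,c); m[y-w:y+w,x-w:x+w]=(f<45)[y-w:y+w,x-w:x+w]
    n,lab,st,ce=cv2.connectedComponentsWithStats(m.astype(np.uint8))
    i=1+np.argmax(st[1:,4]); mm=lab==i
    return ce[i],mm
E
python3 - <<'E'
from seg import *
S,D=look(names=("wide_handle",))
cc={}
for n,s in S.items():
    c,m=handle(s,D[n,'wide_handle']); cc[n]=c; P=cloud(s,m)
    P=P[P[:,2]>180]; q,_=np.linalg.eigh(np.cov(P.T)); 
    print(n,c,m.sum(),np.percentile(P,[3,50,97],axis=0).round(1).tolist(),np.linalg.svd(P-P.mean(0))[2][0].round(3))
print(tri(S['side'],cc['side'],S['top'],cc['top']))
# crossbar/plate: points higher than 190 in region of wide cutter in both views
for n,box in(('top',(340,185,470,280)),('side',(320,90,440,240))):
    s=S[n];m=np.zeros((400,640),bool);x0,y0,x1,y1=box;m[y0:y1,x0:x1]=True
    m&=s['frame'].max(2)>70
    P=cloud(s,m)
    for lo,hi in((212,240),(195,212)):
        Q=P[(P[:,2]>lo)&(P[:,2]<hi)]
        if len(Q)<10: continue
        v=np.linalg.svd(Q[:,:2]-Q[:,:2].mean(0))[2][0]
        t=(Q[:,:2]-Q[:,:2].mean(0))@v
        print(n,lo,len(Q),Q.mean(0).round(1),v.round(3),np.ptp(t).round(),np.percentile(Q[:,2],[5,50,95]).round(1),'ends',(Q[:,:2].mean(0)+v*t.min()).round(),(Q[:,:2].mean(0)+v*t.max()).round())
# zoom
a=S['side']['frame'][80:260,310:450];b=S['top']['frame'][180:300,330:470]
im=np.zeros((540,800,3),np.uint8)
a=cv2.resize(a,(420,540),interpolation=3);b=cv2.resize(b,(380,326),interpolation=3)
im[:,:420]=a;im[:326,420:]=b
cv2.imwrite('pics/zoom.png',im[:,:,::-1])
E
```

```text
side wide_handle [420.1 138.1] 0.78 [ 447.8 -187.3  222.4]
top wide_handle [418.5 256.2] 0.63 [ 455.3 -193.2  229.8]
TRI wide_handle [ 453.9 -198.1  212.8] [1.8 1.8]
side [419.07281553 134.        ] 206 [[443.6, -215.3, 210.9], [454.2, -190.2, 226.3], [466.9, -183.2, 230.9]] [-0.324  0.866 -0.38 ]
top [422.04950495 255.1980198 ] 202 [[445.1, -216.9, 220.3], [457.2, -200.3, 228.7], [469.4, -185.1, 232.2]] [-0.362  0.93  -0.064]
(array([ 457.49359851, -203.42763384,  217.51530685]), [np.float64(0.24744293401855477), np.float64(0.24744293401815734)])
top 212 362 [ 516.9 -179.7  224.8] [-0.378  0.926] 193.0 [216.4 225.9 228.8] ends [ 553. -268.] [480. -90.]
top 195 35 [ 513.8 -184.2  203.7] [ 0.362 -0.932] 186.0 [195.8 204.4 211.1] ends [478. -91.] [ 545. -264.]
side 212 369 [ 510.5 -164.1  222.5] [-0.372  0.928] 194.0 [214.  223.8 227.3] ends [ 551. -265.] [479. -86.]
side 195 183 [ 505.2 -163.   203.5] [-0.359  0.933] 195.0 [195.8 204.  211.2] ends [ 546. -269.] [476. -87.]
```

View pics/zoom.png

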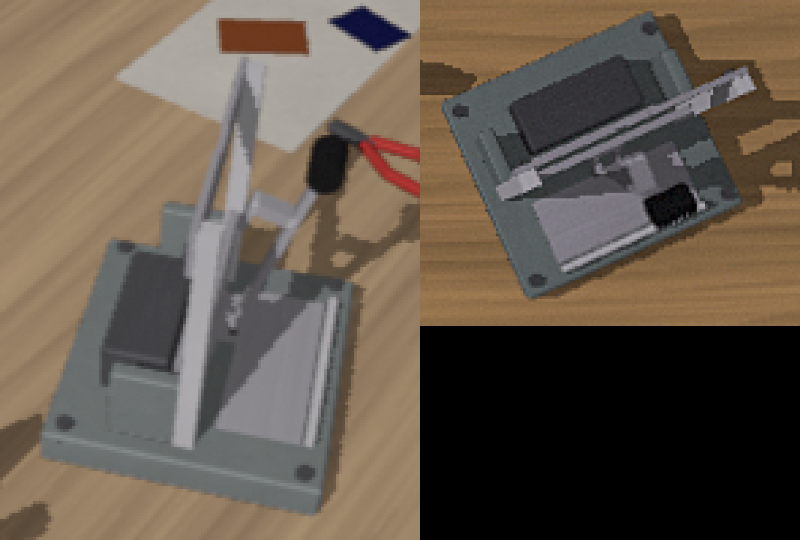

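The zoom shows the black handle leaning away from the plate over the wide cutter, and the slotted bar passing down to the guard. Handle ≈ (457,-202.5,217); cutter x axis ≈ (0.927,0.375). I'll move to above the handle.

>>> send_rows([
  [0, 0, -0.03, 0],
  [0, 0, -0.07, 0],
  [0, 0, -0.11, 0],
  [0, 0, -0.15, 0],
  [-0.03, -0.018, -0.16, 0.06],
  [-0.06, -0.036, -0.16, 0.12],
  [-0.09, -0.054, -0.16, 0.18],
  [-0.12, -0.072, -0.16, 0.24],
  [-0.15, -0.09, -0.16, 0.3],
  [-0.18, -0.108, -0.16, 0.36],
  [-0.21, -0.126, -0.16, 0.42],
  [-0.24, -0.144, -0.16, 0.48],
  [-0.27, -0.162, -0.16, 0.54],
  [-0.3, -0.18, -0.16, 0.6],
  [-0.33, -0.198, -0.16, 0.66],
  [-0.36, -0.216, -0.16, 0.72],
  [-0.39, -0.234, -0.16, 0.78],
  [-0.42, -0.252, -0.16, 0.84],
  [-0.45, -0.27, -0.16, 0.9],
  [-0.48, -0.29, -0.16, 0.948],
], hand=1)

```text
time: 2.27
position: [552.4, 235.5, 339.6]
tcp_rot: [3.141, -0.001, 1.953]
force: [0.3, 0.1, -1.0]
finger_gap: 92.5
finger_force: 0.0
```

>>> send_rows([
  [-0.02, -0.014, 0, 0],
  [-0.045, -0.031, 0, 0],
  [-0.075, -0.051, 0, 0],
  [-0.105, -0.071, 0, 0],
  [-0.135, -0.092, 0, 0],
  [-0.165, -0.112, 0, 0],
  [-0.195, -0.132, 0, 0],
  [-0.225, -0.153, 0, 0],
  [-0.255, -0.173, 0, 0],
  [-0.285, -0.194, 0.01, 0],
  [-0.315, -0.214, 0.02, 0],
  [-0.345, -0.234, 0.03, 0],
  [-0.36, -0.245, 0.04, 0],
  [-0.37, -0.252, 0.045, 0],
  [-0.37, -0.252, 0.045, 0],
  [-0.37, -0.252, 0.045, 0],
])

```text
time: 3.6
position: [456.4, -201.1, 294.5]
tcp_rot: [3.141, -0.001, 1.954]
force: [0.7, 0.0, -0.5]
finger_gap: 92.6
finger_force: 0.0
```

```bash
python3 - <<'E'
from seg import *
S,D=look(save='b')
print(r.observe()['position'])
im=np.vstack([S[n]['frame'][60:260,280:520] for n in S]); cv2.imwrite('pics/b.png',cv2.resize(im,(720,600) if 0 else (480,600*4//3*1000//1000 if 0 else 600))[:,:,::-1])
E
```

```text
side wide_handle [418.  135.5] 0.67 [ 452.4 -186.1  227.1]
side wide_slot [401.6 151.8] 0.8 [ 478.6 -184.7  174.8]
side wide_catch [384.8 131. ] 0.81 [ 531.1 -203.6  190.3]
top wide_handle [420.9 254.4] 0.92 [ 458.7 -198.3  229.7]
top wide_slot [412.9 243.3] 0.57 [ 483.9 -195.1  179.1]
top wide_catch [407.8 223.2] 0.57 [ 524.4 -180.9  205.7]
TRI wide_handle [ 458.9 -202.2  214. ] [0.1 0.1]
TRI wide_slot [ 484.9 -199.   162. ] [0.1 0.1]
TRI wide_catch [ 522.2 -181.4  208.2] [2.2 2.2]
[ 456.87592259 -200.55714117  294.70641227]
```

View pics/b.png

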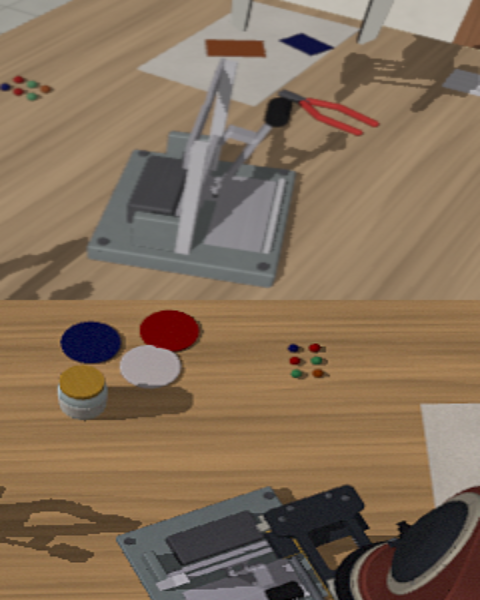

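The top view shows the open fingers straddling the handle across the plate. Descending and gripping.

>>> send_rows([
  [-0.001, 0.001, 0.02, 0],
  [-0.002, 0.001, 0.045, 0],
  [-0.002, 0.001, 0.065, 0],
  [-0.002, 0.001, 0.08, 0],
  [-0.002, 0.001, 0.09, 0],
  [-0.002, 0.001, 0.094, 0],
  [-0.002, 0.001, 0.094, 0],
])

```text
time: 4.58
position: [457.8, -202.2, 199.7]
tcp_rot: [-3.14, -0.001, 1.955]
force: [-0.4, 0.4, -0.2]
finger_gap: 93.0
finger_force: 0.0
```

>>> send_rows([
  [0, 0, 0, 0],
  [0, 0, 0, 0],
  [0, 0, 0, 0],
  [0, 0, 0, 0],
  [0, 0, 0, 0],
  [0, 0, 0, 0],
  [0, 0, 0, 0],
  [0, 0, 0, 0],
  [0, 0, 0, 0],
  [0, 0, 0, 0],
], hand=-1, grip_force=40)

```text
time: 5.42
position: [458.2, -202.7, 200.4]
tcp_rot: [-3.141, -0.0, 1.955]
force: [1.5, -0.9, -0.2]
finger_gap: 31.2
finger_force: 0.0
```

>>> send_rows([
  [0, 0, 0, 0],
  [0, 0, 0, 0],
  [0, 0, 0, 0],
  [0, 0, 0, 0],
  [0, 0, 0, 0],
])

```text
time: 5.83
position: [458.2, -202.7, 200.4]
tcp_rot: [-3.142, 0.0, 1.955]
force: [0.1, -0.4, -0.3]
finger_gap: 1.2
finger_force: 0.0
```

The fingers shut on nothing; I'll look.

```bash
python3 - <<'E'
from seg import *
S,D=look(save='c')
a=cv2.resize(S['side']['frame'][60:220,330:490],(400,400));b=cv2.resize(S['top']['frame'][170:330,340:500],(400,400))
cv2.imwrite('pics/c.png',np.hstack([a,b])[:,:,::-1])
E
```

```text
side wide_handle [415.7 135.2] 0.69 [ 456.5 -185.   226.5]
side wide_slot [398.9 149.3] 0.97 [ 485.  -184.2  178.3]
side wide_slot [417.1 138. ] 0.34 [ 452.8 -185.3  221.5]
side wide_catch [384.1 129.5] 0.98 [ 522.7 -183.5  210.1]
top wide_handle [420.4 256.3] 0.6 [ 452.8 -168.3  346.6]
top wide_slot [409.7 244.7] 0.48 [ 481.1 -187.9  180. ]
top wide_catch [407.8 224.5] 0.79 [ 507.8 -150.9  342.6]
TRI wide_handle [ 458.3 -198.6  217.1] [3.5 3.5]
TRI wide_slot [ 483.6 -187.4  176.7] [2.6 2.6]
TRI wide_catch [ 520.7 -179.1  213.7] [0.2 0.2]
```

View pics/c.png

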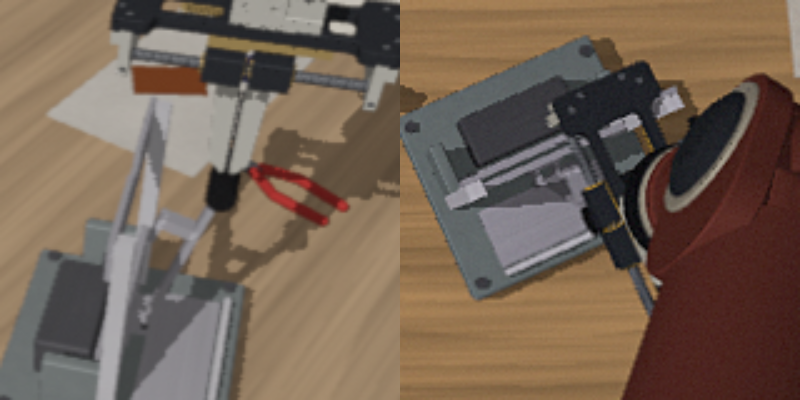

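The side view shows the shut fingers ending at the handle's top (crop 225,170), with the handle visible below or in front of them. I'll check the finger tip's depth against the reported TCP.

```bash
python3 - <<'E'
from seg import *
s=r.snapshot('side')
P=np.array(s['pose']);K=np.array([[s['fx'],0,s['cx']],[0,s['fy'],s['cy']],[0,0,1.]])
p=r.observe()['position'];T=np.linalg.inv(P)
for q in(p,p+[0,0,19],p+[0,0,50],[457,-202,217]):
    print(q,cv2.projectPoints(np.array([q],float),cv2.Rodrigues(T[:3,:3])[0],T[:3,3],K,np.array(s['distortion'],float))[0].ravel())
for c,rw in((418,100),(418,110),(419,120),(420,126),(419,132),(418,136),(418,140)): print(c,rw,world(s,(c,rw)).round(1),s['frame'][rw,c])
E
```

```text
[ 458.19357593 -202.6928051   200.46009273] [417.26396589 141.05551191]
[ 458.19357593 -202.6928051   219.46009273] [418.85880885 133.24739026]
[ 458.19357593 -202.6928051   250.46009273] [421.57695663 119.93380216]
[457, -202, 217] [419.03048633 134.68633577]
418 100 [ 466.2 -187.8  298.5] [165 163 155]
418 110 [ 463.1 -188.9  278. ] [164 162 155]
419 120 [ 458.6 -191.4  256.7] [166 164 157]
420 126 [ 454.8 -192.6  244.1] [93 92 87]
419 132 [ 454.8 -193.5  229.6] [22 21 24]
418 136 [ 452.2 -186.1  226.1] [26 25 26]
418 140 [ 450.7 -186.4  217. ] [25 24 25]
```

>>> send_rows([
  [0, 0, -0.01, 0],
  [0, 0, -0.03, 0],
  [0, 0, -0.05, 0],
  [0, 0, -0.06, 0],
  [0, 0, -0.06, 0],
])

```text
time: 6.7
position: [459.6, -203.7, 262.8]
tcp_rot: [3.138, 0.004, 1.955]
force: [0.3, -0.0, 0.4]
finger_gap: 0.5
finger_force: 0.0
```

```bash
python3 - <<'E'
from seg import *
S,D=look(names=("wide_handle",))
s=S['side']
print(r.observe()['position'],r.observe()['force'])
for n in S:
  s=S[n];P=np.array(s['pose']);K=np.array([[s['fx'],0,s['cx']],[0,s['fy'],s['cy']],[0,0,1.]]);T=np.linalg.inv(P)
  q=r.observe()['position']
  print(n,cv2.projectPoints(np.array([q],float),cv2.Rodrigues(T[:3,:3])[0],T[:3,3],K,np.array(s['distortion'],float))[0].ravel())
s=S['side']
for rw in range(84,146,4): print(rw,[(c,world(s,(c,rw)).round(0).tolist(),int(s['frame'][rw,c].max())) for c in(416,423)])
a=cv2.resize(S['side']['frame'][60:220,330:490],(400,400));b=cv2.resize(S['top']['frame'][170:330,340:500],(400,400))
cv2.imwrite('pics/d.png',np.hstack([a,b])[:,:,::-1])
E
```

```text
side wide_handle [418.3 137. ] 0.79 [ 451.3 -186.3  223.9]
top wide_handle [418.3 255.4] 0.62 [ 456.9 -193.1  229.3]
TRI wide_handle [ 456.4 -196.9  215. ] [0.9 0.9]
[ 457.52574329 -202.19375679  259.41930469] [-0.74605721  0.30672689 -0.10843546]
side [422.58558236 116.20301705]
top [426.73058671 254.44360488]
84 [(416, [695.0, -694.0, 1.0], 166), (423, [464.0, -190.0, 330.0], 160)]
88 [(416, [685.0, -676.0, -1.0], 169), (423, [462.0, -191.0, 323.0], 161)]
92 [(416, [672.0, -653.0, 2.0], 170), (423, [461.0, -192.0, 315.0], 161)]
96 [(416, [662.0, -635.0, 0.0], 170), (423, [460.0, -192.0, 307.0], 162)]
100 [(416, [652.0, -615.0, 1.0], 169), (423, [634.0, -625.0, 3.0], 169)]
104 [(416, [642.0, -597.0, 0.0], 167), (423, [625.0, -609.0, 1.0], 168)]
108 [(416, [631.0, -577.0, 1.0], 168), (423, [615.0, -591.0, 0.0], 170)]
112 [(416, [621.0, -560.0, 1.0], 167), (423, [606.0, -573.0, 0.0], 171)]
116 [(416, [612.0, -542.0, 1.0], 168), (423, [596.0, -556.0, -1.0], 140)]
120 [(416, [603.0, -527.0, -0.0], 166), (423, [583.0, -527.0, 8.0], 87)]
124 [(416, [594.0, -511.0, -1.0], 140), (423, [575.0, -513.0, 6.0], 73)]
128 [(416, [466.0, -204.0, 228.0], 22), (423, [456.0, -212.0, 228.0], 20)]
132 [(416, [460.0, -191.0, 229.0], 24), (423, [450.0, -201.0, 227.0], 19)]
136 [(416, [456.0, -185.0, 225.0], 21), (423, [445.0, -193.0, 225.0], 19)]
140 [(416, [454.0, -185.0, 216.0], 25), (423, [443.0, -192.0, 217.0], 28)]
144 [(416, [453.0, -185.0, 207.0], 57), (423, [536.0, -443.0, -1.0], 90)]
```

View pics/d.png

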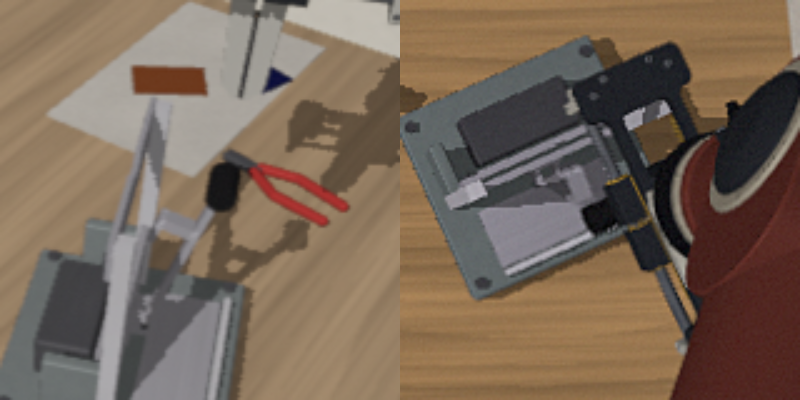

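The tips visibly end at crop (245,95), about z 302, while the reported TCP is at 259. So the visible fingers are about 42 mm higher than reported, which is why they closed above the handle. I'll use the camera-based height and a smaller opening, since the plate is only about 65 mm away.

>>> send_rows([
  [0, 0, 0, 0],
  [0, 0, 0, 0],
  [0, 0, 0, 0],
  [0, 0, 0, 0],
  [0, 0, 0, 0],
  [0, 0, 0, 0],
  [0, 0, 0, 0],
  [0, 0, 0.02, 0],
  [0, 0, 0.04, 0],
  [0, 0, 0.045, 0],
  [0, 0, 0.045, 0],
], hand=0.1)

```text
time: 7.82
position: [457.2, -202.1, 214.2]
tcp_rot: [-3.139, -0.002, 1.955]
force: [-0.2, 0.4, -0.2]
finger_gap: 51.2
finger_force: 0.0
```

```bash
python3 - <<'E'
from seg import *
s=r.snapshot('side'); o=r.observe(); print(o['position'],o['finger_gap'])
# finger tip points: light pixels with z 235..300 near handle xy
m=np.zeros((400,640),bool); m[60:150,390:460]=True
P=cloud(s,m); k=(np.hypot(P[:,0]-457,P[:,1]+202)<60)&(P[:,2]>232)&(P[:,2]<300)
P=P[k]; d=(P[:,:2]-o['position'][:2])@np.array([[.927,-.375],[.375,.927]])
for a,nm in((d[:,0]<-5,'-x finger'),(d[:,0]>5,'+x finger')):
    Q=P[a];e=d[a]
    if len(Q): print(nm,len(Q),'zmin',np.percentile(Q[:,2],[0,3,10]).round(1),'xc',np.percentile(e[:,0],[2,98]).round(1),'yc',np.percentile(e[:,1],[2,50,98]).round(1))
E
```

```text
[ 458.06154722 -202.66307117  215.40286994] 50.915009634337814
-x finger 197 zmin [252.  255.3 260.6] xc [-41.  -25.7] yc [ 2.2 11.1 13.4]
+x finger 188 zmin [252.4 254.5 260.3] xc [25.5 40.9] yc [ 5.2 11.4 13.9]
```

The tips are seen at z≈252 (reported TCP 215), centred in x. Descending 52 mm more and gripping.

>>> send_rows([
  [0, 0, 0.015, 0],
  [0, 0, 0.03, 0],
  [0, 0, 0.042, 0],
  [0, 0, 0.05, 0],
  [0, 0, 0.052, 0],
  [0, 0, 0.052, 0],
])

```text
time: 8.37
position: [458.5, -202.9, 163.8]
tcp_rot: [3.141, 0.0, 1.955]
force: [-0.0, 0.2, 0.6]
finger_gap: 51.5
finger_force: 0.0
```

>>> send_rows([
  [0, 0, 0, 0],
  [0, 0, 0, 0],
  [0, 0, 0, 0],
  [0, 0, 0, 0],
  [0, 0, 0, 0],
  [0, 0, 0, 0],
  [0, 0, 0, 0],
  [0, 0, 0, 0],
], hand=-1, grip_force=40)

```text
time: 9.03
position: [458.4, -202.8, 163.8]
tcp_rot: [3.141, 0.0, 1.955]
force: [-1.1, -0.0, 1.7]
finger_gap: 23.3
finger_force: 40.0
```

Gripped (23.3 mm, 40 N). Lifting.

>>> send_rows([
  [0, 0, -0.005, 0],
  [0, 0, -0.012, 0],
  [0, 0, -0.022, 0],
  [0, 0, -0.032, 0],
  [0, 0, -0.042, 0],
  [0, 0, -0.052, 0],
  [0, 0, -0.062, 0],
  [0, 0, -0.07, 0],
  [0, 0, -0.076, 0],
  [0, 0, -0.078, 0],
  [0, 0, -0.078, 0],
])

```text
time: 9.95
position: [458.3, -202.7, 242.1]
tcp_rot: [3.141, 0.0, 1.955]
force: [1.3, -1.3, -3.9]
finger_gap: 22.9
finger_force: 40.0
```

```bash
python3 - <<'E'
from seg import *
S,D=look()
print(r.observe()['position'],r.observe()['force'])
a=cv2.resize(S['side']['frame'][60:220,330:490],(400,400));b=cv2.resize(S['top']['frame'][170:330,340:500],(400,400))
cv2.imwrite('pics/e.png',np.hstack([a,b])[:,:,::-1])
E
```

```text
side wide_handle [422.3 103.8] 0.83 [ 455.6 -184.4  296.6]
side wide_slot [407.6 119.6] 0.57 [ 478.1 -185.1  252.6]
side wide_catch [383.2 128.3] 0.78 [ 523.7 -181.   214. ]
top wide_handle [431.4 254.2] 0.68 [ 454.9 -177.9  381. ]
top wide_slot [420.3 240.9] 0.46 [ 476.3 -159.5  388.3]
top wide_catch [406.2 223.8] 0.66 [ 522.3 -175.5  215. ]
TRI wide_handle [ 459.8 -202.9  285. ] [3. 3.]
TRI wide_slot [ 483.8 -195.6  244.1] [1. 1.]
TRI wide_catch [ 521.3 -175.   218.8] [0.7 0.7]
[ 458.23967543 -202.71965712  241.20446015] [ 2.00830453 -1.64419522 -4.90065635]
```

View pics/e.png

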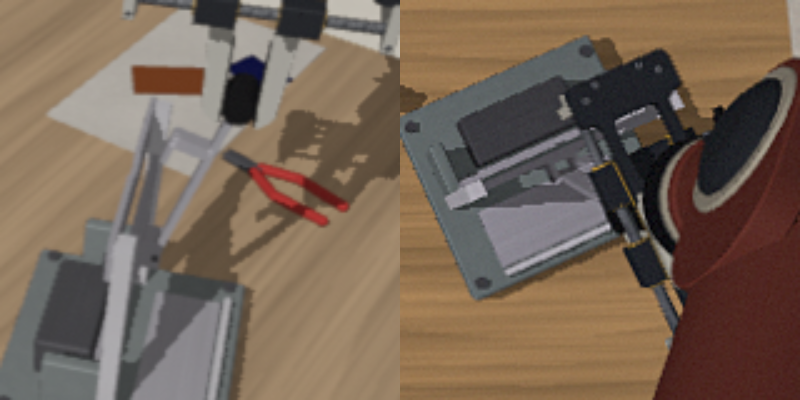

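The handle is held between the fingers (side crop 240,100) and the guard is up. Swinging over the plate.

>>> send_rows([
  [0, 0.004, 0, 0],
  [0, 0.01, -0.001, 0],
  [0, 0.016, -0.002, 0],
  [0, 0.022, -0.003, 0],
  [0, 0.028, -0.004, 0],
  [0, 0.034, -0.004, 0],
  [0, 0.04, -0.004, 0],
  [0, 0.046, -0.004, 0],
  [0, 0.052, -0.004, 0],
  [0, 0.057, -0.004, 0],
  [0, 0.06, -0.004, 0],
  [0, 0.06, -0.004, 0],
  [0, 0.06, -0.004, 0],
])

```text
time: 11.43
position: [514.0, -180.0, 245.1]
tcp_rot: [-3.141, -0.0, 1.955]
force: [-1.8, -2.4, -5.2]
finger_gap: 23.0
finger_force: 40.0
```

```bash
python3 - <<'E'
from seg import *
S,D=look()
print(r.observe()['position'],r.observe()['force'])
a=cv2.resize(S['side']['frame'][70:190,340:460],(480,480),interpolation=3);b=cv2.resize(S['top']['frame'][190:290,360:440],(320,400))
im=np.zeros((480,800,3),np.uint8);im[:,:480]=a;im[:400,480:]=b
cv2.imwrite('pics/f.png',im[:,:,::-1])
E
```

```text
side wide_handle [390.9  97.2] 0.74 [ 507.1 -163.1  300.8]
side wide_slot [383.7 122.5] 0.82 [ 517.6 -168.3  238.1]
side wide_catch [381.7 128.9] 0.75 [ 524.4 -176.3  215.1]
top wide_handle [419.  222.8] 0.71 [ 505.9 -160.5  382.8]
top wide_slot [408.8 222.5] 0.59 [ 516.  -162.8  297.7]
top wide_catch [405.9 224.6] 0.96 [ 520.5 -174.3  217.1]
TRI wide_handle [ 516.8 -184.1  286. ] [0.8 0.8]
TRI wide_slot [ 522.9 -177.8  230.2] [0.3 0.3]
TRI wide_catch [ 521.5 -173.6  217.9] [1.3 1.3]
[ 513.80677236 -180.14396132  245.53343589] [-1.46131231 -3.49311437 -5.61451525]
```

View pics/f.png

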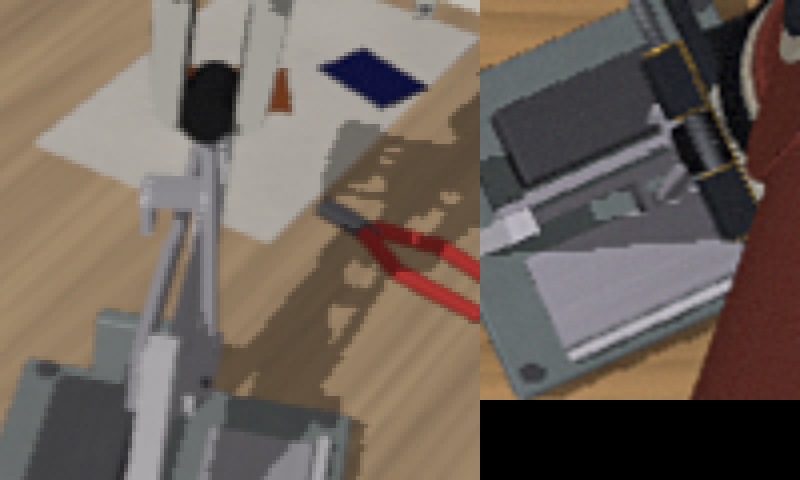

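The side crop shows the tab beyond the plate, with the slot straddling the plate's top edge (crop 170,210); slot and catch agree in x within a millimetre. Lowering.

>>> send_rows([
  [0, 0, 0.004, 0],
  [0, 0, 0.008, 0],
  [0, 0, 0.012, 0],
  [0, 0, 0.016, 0],
  [0, 0, 0.019, 0],
  [0, 0, 0.021, 0],
  [0, 0, 0.023, 0],
  [0, 0, 0.025, 0],
  [0, 0, 0.025, 0],
])

```text
time: 12.58
position: [513.9, -180.2, 222.8]
tcp_rot: [3.14, -0.0, 1.955]
force: [-6.2, -1.0, 6.1]
finger_gap: 23.4
finger_force: 40.0
```

```bash
python3 - <<'E'
from seg import *
S,D=look()
print(r.observe()['position'],r.observe()['force'])
E
```

```text
side wide_handle [387.8 108.8] 0.61 [ 509.7 -162.2  275.7]
side wide_slot [382.4 128. ] 0.92 [ 519.4 -169.2  223.8]
side wide_catch [383.5 133.1] 0.97 [ 518.7 -175.1  208.3]
top wide_handle [413.6 224.2] 0.62 [ 506.  -156.5  362.1]
top wide_catch [406.4 222.9] 0.67 [ 517.7 -162.9  276.1]
TRI wide_handle [ 517.1 -178.9  263.4] [1.1 1.1]
TRI wide_catch [ 523.4 -179.5  203.6] [2.2 2.2]
[ 513.93338401 -180.20624342  222.8162336 ] [-5.4790256  -1.5442152   6.44577583]
```

Contact came at the expected height (handle ≈276 mm). Releasing.

>>> send_rows([
  [0, 0, 0, 0],
  [0, 0, 0, 0],
  [0, 0, 0, 0],
  [0, 0, 0, 0],
  [0, 0, 0, 0],
  [0, 0, 0, 0],
], hand=0.1)

```text
time: 13.48
position: [514.6, -179.7, 220.5]
tcp_rot: [3.14, -0.0, 1.955]
force: [-0.1, 0.6, 0.5]
finger_gap: 50.5
finger_force: 0.0
```

>>> send_rows([
  [0, 0, -0.015, 0],
  [0, 0, -0.035, 0],
  [0, 0, -0.06, 0],
  [0, 0, -0.09, 0],
  [0, 0, -0.12, 0],
  [0, 0, -0.12, 0],
  [0, 0, -0.12, 0],
])

```text
time: 14.07
position: [514.9, -180.6, 342.1]
tcp_rot: [3.138, 0.003, 1.955]
force: [-0.4, -0.1, -0.4]
finger_gap: 51.4
finger_force: 0.0
```

```bash
python3 - <<'E'
from seg import *
S,D=look()
o=r.observe();print(o['position'],o['force'],o['time'])
a=cv2.resize(S['side']['frame'][70:190,340:460],(480,480),interpolation=3);b=cv2.resize(S['top']['frame'][190:290,360:440],(320,400))
im=np.zeros((480,800,3),np.uint8);im[:,:480]=a;im[:400,480:]=b
cv2.imwrite('pics/g.png',im[:,:,::-1])
E
```

```text
side wide_handle [391.  107.3] 0.81 [ 504.7 -164.1  280. ]
side wide_slot [383.9 129. ] 0.58 [ 516.2 -169.8  222.5]
side wide_catch [385.1 129.2] 0.72 [ 514.3 -171.   222.2]
top wide_handle [409.6 225.5] 0.93 [ 511.8 -166.9  284.3]
top wide_slot [408.2 224.8] 0.91 [ 513.5 -165.1  281. ]
top wide_catch [407.8 221.9] 0.96 [ 519.5 -165.7  276.2]
TRI wide_handle [ 510.5 -170.2  274.5] [2.5 2.5]
TRI wide_slot [ 520.6 -179.3  214.7] [0.5 0.5]
TRI wide_catch [ 523.3 -181.2  212.4] [3.5 3.5]
[ 513.5466143  -180.03583106  339.67391412] [ 0.63194738 -0.46776442  0.14895985] 14.4667
```

View pics/g.png

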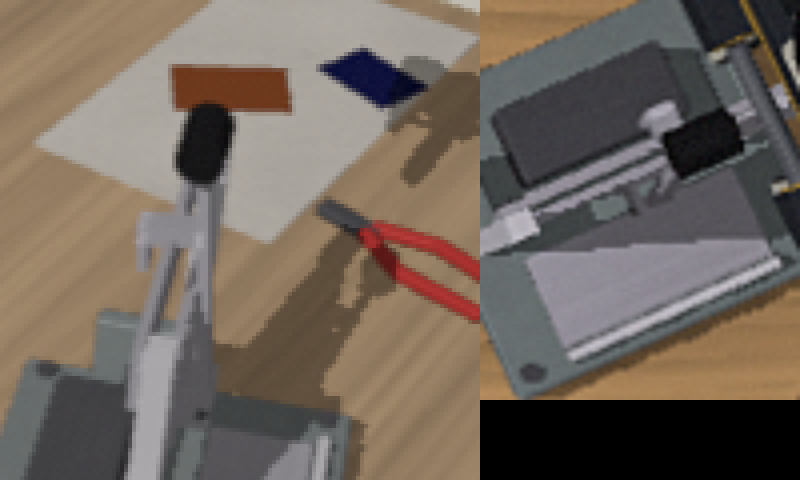

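The guard hangs up: handle free at about z 274, with the slot over the plate (side crop 170,235) and the gripper clear. Handing in.

```bash
python3 -c "
from bench import r
print(r.job_done())"
```

```text
the job is handed in; nothing more can be done
None
```

The wider cutter's guard now hangs by its slotted bar in the catch-plate notch, the narrower cutter was not touched, and the job is handed in; the hand-in returned no verdict, so my evidence is the last camera check.

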